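# Press the seized bush out of a bearing sleeve with a hand drift

### The job

A worn bush is stuck in the bore of the bearing sleeve that stands in the press-out stand: take the middle-sized of the three drifts from the rack, feel its end into the bore and press the bush down and out so that it drops into the catch tray below. The sleeve is only lightly clamped, so go gently: do not press the drift against it with more than about 20 N or push it down in its clamp. Then hang the drift back in its own hole in the rack, and leave the other drifts and the things on the bench where they are.

Things in the scene. Friction and masses are not known exactly. Their poses are not given: they have to be found in the camera images.
- rack: Grey drift rack, fixed, 60 mm deep (its x) by 184 mm long (its y), 100 mm high; origin under its centre on the bench. Three 18 mm through holes in its 12 mm top, at x = 0 and y = -60, 0, +60 mm; a drift hangs upright in each by the shoulder under its handle. The drifts change holes from start to start. Best gripped with fingers that close along the rack's x.
- drift_grip (a point): The drift to use, the middle-sized: centre of its handle. Round steel, its z up, about 0.2 kg: handle 26 mm diameter, 50 mm long, its flat shoulder 25 mm below this point; then an 85 mm shaft of 12.5 mm diameter with a flat square end, its edge only just broken (0.6 mm). (The others: handle 22 x 36 mm on an 8 mm shaft; handle 32 x 56 mm on a 16 mm shaft, too thick for the bore.)
- drift_tip (a point): Centre of the flat end of the same drift, 110 mm below drift_grip; as it hangs in the rack it is 15 mm above the bench.
- thin_drift: The thin drift, a bystander in the rack, its handle's top 136 mm above the bench; origin at its tip.
- thick_drift: The thick drift, a bystander in the rack, its handle's top 156 mm above the bench; origin at its tip.
- nest (a point): Middle of the nest ring (66 mm diameter, 14 mm high) on the press-out stand, at the height of the stand's table top, 75 mm above the bench. The sleeve stands in it: its mouth is 50 mm above this point, its lower end level with it. The nest is wide for this sleeve, which is clamped off-centre: the bore's axis lies 4.5 to 5.5 mm sideways of this point; the direction is not measured.
- sleeve (a joint): The aluminium bearing sleeve, upright, 30 mm outside, bore 15 mm right through, 50 mm tall: how far it has slipped down in its clamp, m (0 now). It holds until pushed down with over 32 N. In its bore, lower end 6 to 16 mm above the sleeve's lower end, sticks the bush, 14 mm diameter, 18 mm long: it slides down under a steady push of 8 to 20 N and drops when pushed clear of the sleeve.
- catch_tray: Black open tray on the foot of the stand under the table, fixed, 90 x 84 mm and 16 mm high, floor 3 mm thick, origin at the centre of its underside (8 mm above the bench). Empty at the start.
- multimeter: Bystander: yellow multimeter, 75 x 155 x 34 mm, origin under its centre.
- screwdriver: Bystander: screwdriver 190 mm long lying on the bench, origin at its middle.
- oil_bottle: Bystander: clear bottle, 38 mm diameter, 85 mm high, origin under its centre.
- grease_jar: Bystander: amber jar, 54 mm diameter, 45 mm high, origin under its centre.
- spanner: Bystander: spanner 140 mm long lying on the bench, origin at its middle.
- parts_box: Bystander: grey divided parts box, 110 x 160 x 28 mm, origin under its centre.
- spare_sleeve: Bystander: small flanged sleeve, 36 mm diameter, 38 mm high, origin under its centre.
- stand: Press-out stand, fixed: steel foot and aluminium table, each 150 mm (its x) by 130 mm (its y), the table 10 mm thick with its top 75 mm above the bench, on four pillars; a 27 mm hole in the table under the nest. Pillar nuts reach 88 mm above the bench. Origin under its centre, on the bench.
Mind the look-alikes: they are no part of the job. What is shaped like the part that bears drift_grip but blue or red is not meant.

How it is judged:
On the way, in this order (a step that is already met when the one before it is completed fails the run):
1. the drift is lifted out of the rack (height (world z) of drift_tip above 0.105 m).
2. the drift's end is down in the bore of the sleeve, upright (z of drift_tip in the frame of nest below 0.036 m and horizontal distance between drift_tip and nest below 0.01 m and angle between drift_tip's own z axis and vertical below 0.2 rad).
3. the bush has dropped into the catch tray (contact force between catch_tray and anything else above 0.1 N), for 0.1 s.
At the end, for the whole second after the job is handed in: the bush lies in the catch tray; the drift hangs upright (within 0.1 rad) in its hole in the rack, seated on its shoulder (tip within 5 mm of its hanging height and 6 mm of the holes' line), released (contact force between catch_tray and anything else above 0.1 N and x of drift_tip in the frame of rack between -0.006 and 0.006 m and z of drift_tip in the frame of rack between 0.01 and 0.02 m and angle between drift_tip's own z axis and vertical below 0.1 rad and contact force between drift and rack above 0.3 N); the robot touches nothing.
It fails at once if the sleeve is pushed more than 1.5 mm down in its clamp (value of joint sleeve above 0.0015 m).
It fails at once if the drift is forced against the sleeve with more than 40 N (contact force between drift and sleeve above 40 N).
It fails at once if another drift is moved more than 15 mm (distance of any of thin_drift, thick_drift from where it was at the start of the episode above 0.015 m).
It fails at once if a thing on the bench is moved more than 20 mm (distance of any of multimeter, screwdriver, oil_bottle, grease_jar, spanner, parts_box, spare_sleeve from where it was at the start of the episode above 0.02 m).
It also fails if it takes over 72 s, if anything falls off the work surface, if the arm or the gripper's body presses on something with over 40 N, if the wrist force passes 120 N, or if a joint passes its speed limit or range.

### The arm

A 6-joint arm with a two-finger parallel gripper is mounted at the origin on the work surface. World frame = base frame: x ahead of the robot, y to its left, z up, the work surface at z = 0. Lengths are in m, angles in rad, forces in N, time in s.
With the tool pointing down it reaches from about 0.35 to 0.85 m from the base axis. Payload 8.1 kg.
Tool frame: the origin (TCP) lies midway between the tips of the shut fingers; the grasp point (between the pads) lies 19 mm behind it; z points along the fingers, y is the line along which they close (so a half turn about z gives the same grasp; the last joint's range is limited). The gripper opens to 93 mm and grips with 3 to 60 N. Pads are 15 mm wide; open, the fingers measure 128 mm over their backs; the gripper's body (75 mm by 188 mm) begins 65 mm behind the grasp point.
Start: joints at [1.256, 0.13, 1.488, -0, 1.523, -0.085], TCP at [0.137, 0.584, 0.219] pointing down, gripper open.
Joint ranges: [-2.96, 2.96], [-0.89, 2.26], [0.02, 2.5], [-1.34, 4.48], [0, 2.73], [-2.66, 2.66]. Speed limits (rad/s): [2.39, 2.39, 2.79, 3.14, 3.14, 3.14].

### API

Orientations are given as a rotation vector (axis times angle).
In Python, from cell import readout, viewer, job_done gives the robot as it stands. The module is installed in compiled form; this text tells all that it offers.
- The arm moves only by the tool apply_moves, never from a script. Its argument "steps" is text: rows parted by semicolons, each of 7 numbers parted by spaces: the opening in per cent of the stroke, from 0 (shut) to 100 (fully open), then the shift along the tool's x, y, z in cm, then the turn, a rotation vector about the tool's x, y, z in rad. In form: hand x y z ax ay az; .... A call has 1 to 5 rows; each row is the pose to reach, as a shift and turn from the pose commanded when the call began, along the tool's axes at that moment; what a row does not reach only later rows make up. A row lasts 1/12 s, in which the tool goes at most 41.7 mm and 7.16 degrees, less where a joint would pass 70% of its speed; a pose out of reach is approached as far as the arm can. A call with a gripper value outside its range is refused whole. The fingers move at their own pace and stop on an object; "squeeze" is the grip in N (left out, the last holds). Time passes only in rows, so rows that repeat a pose let the fingers close. It gives the time, the measured TCP pose, the force, the opening and the grip force at its end, in the units of the state.
- readout.observe(): the state, without advancing time (a new reading comes with each control period).
- viewer.get_image(name): name is "scene" or "top"; returns the picture (384x512x3 uint8, red, green, blue); there is no depth.
- viewer.calibration(name): a dict with "K" (3x3 intrinsics, pixels), "R" (3x3) and "t" (3): a world point X has camera coordinates R X + t. Camera axes: x right, y down, z forward; pixel columns grow to the right and rows downward; lengths in m; the calibration is good to about 2 mm. A picture is of the moment at which its call begins. calibration takes no time and is no camera call.
- job_done(): hands the job in; it is judged then, once.
The state is a dict: "t": time; "qpos": joint angles; "joint_vel": joint speeds; "tau": joint torques, N m; "tcp_pos": TCP position; "orientation": TCP orientation; "wrist_force": force on the tool from outside, world axes, zero at the start; "ft_torque": the same for the moment, N m; "gripper_width": finger opening in m; "grip_force": force on a finger pad.
Only numpy, scipy, OpenCV 4.12 (cv2) and the standard library are available. Lean on these libraries where they do the work, as an engineer would, in place of code of your own. Each camera call takes 0.05 s, during which the arm holds its last target. There are 200 camera calls.

## Working session

There is one attempt and no reset: what is moved stays moved. The work goes in short steps, Python scripts to look and compute and a tool call to move; the robot and the scene stay as the last step left them, time stands still between calls to the robot, and variables do not carry over. Pictures are saved under pics/ and viewed, at most 10 in all, crops included, and the job is handed in when it is done.

Besides the shell and the picture viewer there is one more tool, called after "Emit:" by a JSON object that holds its "method" and its "body", one argument or row to a line. apply_moves: Moves the arm, as the interface text tells. Its arguments: {"type":"object","properties":{"steps":{"type":"string"},"squeeze":{"type":"number"}},"required":["steps"]}

```bash
mkdir -p pics; python3 - <<'E'
from cell import readout, viewer
import cv2, numpy as np
for n in("scene","top"):
    im=viewer.get_image(n); cv2.imwrite(f"pics/{n}0.png",cv2.resize(im[...,::-1],(800,600),interpolation=cv2.INTER_CUBIC)); np.save(n+"0.npy",im)
    c=viewer.calibration(n); print(n,{k:np.round(v,4).tolist() for k,v in c.items()})
s=readout.observe(); print({k:np.round(v,4).tolist() for k,v in s.items()})
E
```

```text
scene {'K': [[386.1134, 0.0, 258.614], [0.0, 386.1134, 189.6762], [0.0, 0.0, 1.0]], 'R': [[-0.8432, 0.5371, 0.0219], [0.271, 0.4599, -0.8456], [-0.4642, -0.7071, -0.5334]], 't': [0.4718, -0.0641, 1.3743]}
top {'K': [[381.5473, 0.0, 253.2379], [0.0, 381.5473, 193.9057], [0.0, 0.0, 1.0]], 'R': [[0.1084, -0.9941, 0.0017], [-0.9739, -0.1065, -0.2003], [0.1993, 0.0201, -0.9797]], 't': [-0.0574, 0.5852, 1.0698]}
{'t': 0.1, 'qpos': [1.2556, 0.1311, 1.4892, 0.0, 1.523, -0.0854], 'joint_vel': [0.0019, -0.0032, -0.0015, 0.0003, -0.0013, -0.001], 'tau': [0.0002, -56.1343, -49.3097, 0.0769, 0.0292, -0.0], 'tcp_pos': [0.1365, 0.5837, 0.2177], 'orientation': [-0.3601, -3.1205, 0.0026], 'wrist_force': [-0.0489, -0.1033, -0.1057], 'ft_torque': [0.0031, -0.0378, -0.03], 'grip_force': 0.0, 'gripper_width': 0.0926}
```

View pics/scene0.png

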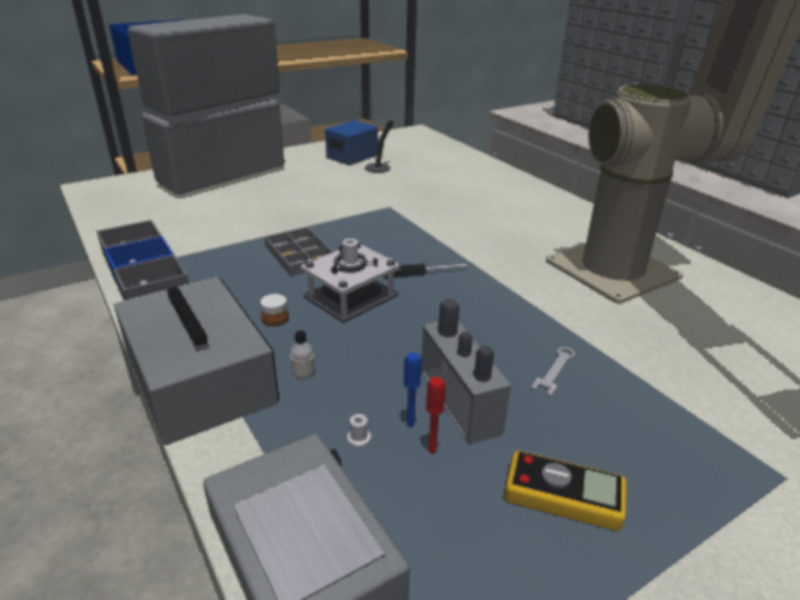

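View pics/top0.png

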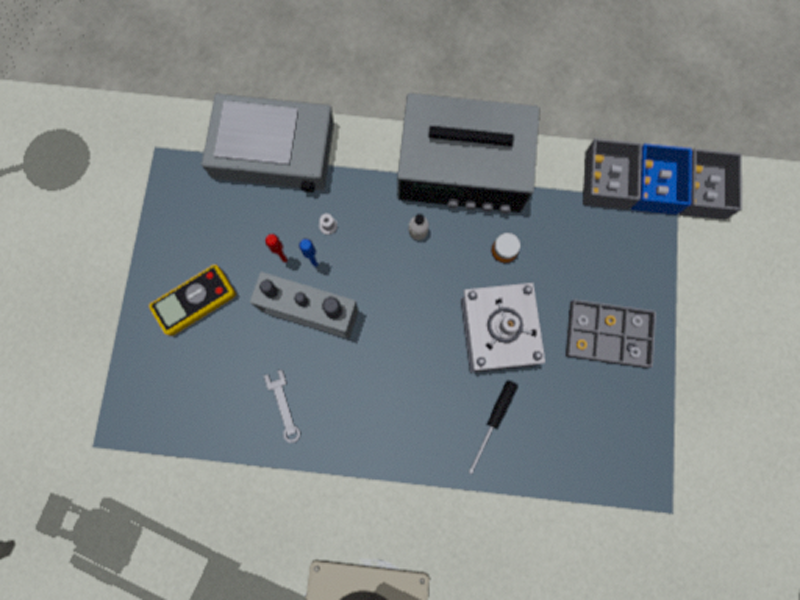

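The scene view (at 800 px) shows the rack with its thick drift at (449,317), thin at (465,344) and middle-sized at (484,362). In the top view they are at (333,307), (301,298) and (268,287). The stand is at about (505,325) in the top view. Next I'll take enlarged crops.

```bash
python3 - <<'E'
import cv2, numpy as np
t=np.load("top0.npy")[...,::-1]; s=np.load("scene0.npy")[...,::-1]
def crop(im,x,y,w,h,k): return cv2.resize(im[y:y+h,x:x+w],(w*k,h*k),interpolation=cv2.INTER_CUBIC)
a=crop(t,155,165,80,55,5); b=crop(t,290,175,64,70,5); b=b[:300]
c=crop(s,260,185,75,100,5)[:, :375]
# top row: rack top | stand top
cv2.imwrite("pics/c_top.png",np.hstack([crop(t,155,165,80,70,5),crop(t,288,175,70,70,5)]))
cv2.imwrite("pics/c_sc.png",np.hstack([crop(s,262,185,75,100,5),crop(s,185,145,75,100,5)]))
E
```

```text
(no output)
```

View pics/c_top.png

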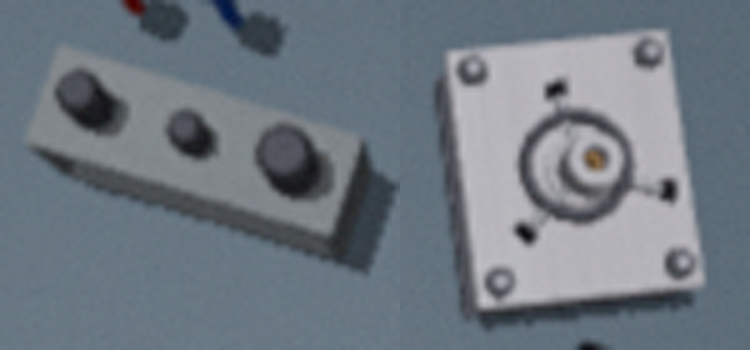

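View pics/c_sc.png

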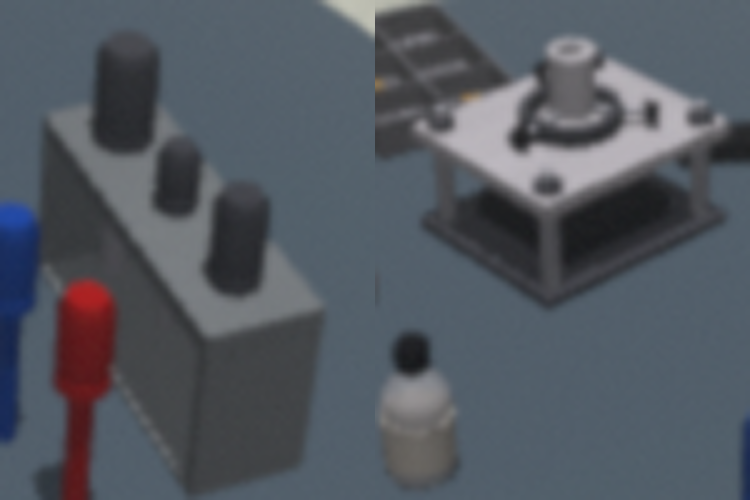

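In the top crop the mid handle's top is at (75,88), the thin's at (185,128) and the thick's at (282,150). The sleeve mouth is at (597,158), with the orange bush visible in it, and the ring is centred at about (577,164). In the scene crop the mid handle's top is at (242,190) and the sleeve mouth at (571,48).

```bash
cat > h.py <<'E'
import numpy as np
from cell import viewer
C={n:viewer.calibration(n) for n in("scene","top")}
def ray(n,p):
    c=C[n];K,R,t=map(np.array,(c["K"],c["R"],c["t"]))
    d=R.T@np.linalg.solve(K,[*p,1]); return -R.T@t,d
def atz(n,p,z):
    o,d=ray(n,p); return o+d*(z-o[2])/d[2]
def tri(ps,pt):
    A=np.zeros((3,3));b=np.zeros(3)
    for n,p in(("scene",ps),("top",pt)):
        o,d=ray(n,p);d/=np.linalg.norm(d);M=np.eye(3)-np.outer(d,d);A+=M;b+=M@o
    return np.linalg.solve(A,b)
def T1(x,y):return ((x+.5)/5-.5+155,(y+.5)/5-.5+165)
def T2(x,y):return ((x-400+.5)/5-.5+288,(y+.5)/5-.5+175)
def S1(x,y):return ((x+.5)/5-.5+262,(y+.5)/5-.5+185)
def S2(x,y):return ((x-375+.5)/5-.5+185,(y+.5)/5-.5+145)
E
python3 - <<'E'
from h import *
np.set_printoptions(precision=4,suppress=True)
print("rack corners");R=[atz("top",T1(*p),.1) for p in((63,45),(363,137),(331,240),(27,143))]
print(np.array(R),np.mean(R,0),[np.linalg.norm(R[i]-R[i-1]) for i in range(4)])
for n,p,z in(("mid",(76,89),.15),("thin",(185,128),.136),("thick",(283,150),.156)): print(n,atz("top",T1(*p),z))
print("rack scene",[atz("scene",S1(*p),.1) for p in((45,117),(205,340),(323,310))])
print("mid scene",atz("scene",S1(242,192),.15), tri(S1(242,192),T1(76,89)))
print("thick scene",atz("scene",S1(127,42),.156),"thin",atz("scene",S1(180,146),.136))
print("stand");N=[atz("top",T2(*p),.075) for p in((445,50),(668,30),(704,285),(478,312))]
print(np.array(N),np.mean(N,0),[np.linalg.norm(N[i]-N[i-1]) for i in range(4)])
N=[atz("top",T2(*p),.088) for p in((473,70),(648,52),(680,263),(500,282))];print("nuts",np.mean(N,0))
print("ring",atz("top",T2(577,164.5),.089))
print("mouth top",atz("top",T2(597.5,158),.125),"scene",atz("scene",S2(571,48),.125),tri(S2(571,48),T2(597.5,158)))
E
```

```text
rack corners
[[0.6121 0.2585 0.1   ]
 [0.5771 0.0801 0.1   ]
 [0.5162 0.0908 0.1   ]
 [0.5528 0.27   0.1   ]] [0.5645 0.1748 0.1   ] [np.float64(0.060367375710130386), np.float64(0.1817724779670599), np.float64(0.061842340950470545), np.float64(0.18293218706026088)]
mid [0.5766 0.2347 0.15  ]
thin [0.5642 0.1751 0.136 ]
thick [0.554  0.1171 0.156 ]
rack scene [array([0.5793, 0.0843, 0.1   ]), array([0.6144, 0.2625, 0.1   ]), array([0.5563, 0.274 , 0.1   ])]
mid scene [0.578  0.2358 0.15  ] [0.5769 0.2349 0.1489]
thick scene [0.5551 0.1169 0.156 ] thin [0.5677 0.1788 0.136 ]
stand
[[ 0.6262 -0.1172  0.075 ]
 [ 0.6525 -0.2465  0.075 ]
 [ 0.5049 -0.2764  0.075 ]
 [ 0.4755 -0.1491  0.075 ]] [ 0.5648 -0.1973  0.075 ] [np.float64(0.1540456304448733), np.float64(0.1319394039082732), np.float64(0.15058342379460082), np.float64(0.13063730929382764)]
nuts [ 0.5636 -0.1959  0.088 ]
ring [ 0.5641 -0.1967  0.089 ]
mouth top [ 0.5623 -0.2017  0.125 ] scene [ 0.5626 -0.1995  0.125 ] [ 0.5621 -0.2016  0.1241]
```

The measurements agree: the rack comes out 60 x 183 mm with holes on its axis, the mouth's z triangulates to 0.124, and the bore is 5 mm from the ring's centre. Next is the helper for tool-frame shifts.

```bash
cat >> h.py <<'E'
from scipy.spatial.transform import Rotation as Ro
from cell import readout
np.set_printoptions(precision=4,suppress=True)
def go(p,yaw=-0.194):
    "tool-frame shift (cm) and turn to bring TCP to p, pointing down, tool y at angle yaw"
    s=readout.observe(); R=Ro.from_rotvec(s["orientation"]).as_matrix()
    y=np.array([np.cos(yaw),np.sin(yaw),0]);z=np.array([0,0,-1.]);G=np.c_[np.cross(y,z),y,z]
    print("t",s["t"],"tcp",s["tcp_pos"],"shift cm",R.T@(np.array(p)-s["tcp_pos"])*100,"turn",Ro.from_matrix(R.T@G).as_rotvec(),"F",s["wrist_force"],"w",s["gripper_width"])
E
python3 - <<'E'
from h import *
go([.577,.2345,.22])
for p in((274,241),(306,243)): print(atz("top",(p[0]*.64,p[1]*.64),.135))
for p in((436,383),(413,358)): print("sc",atz("scene",(p[0]*.64,p[1]*.64),.135))
E
```

```text
t 0.1 tcp [0.1365 0.5837 0.2177] shift cm [-50.8494 -23.9717  -0.199 ] turn [-0.0015  0.0012  1.535 ] F [-0.0489 -0.1033 -0.1057] w 0.09262941565339261
[0.662  0.2352 0.135 ]
[0.6646 0.1774 0.135 ]
sc [0.6697 0.2478 0.135 ]
sc [0.6665 0.1862 0.135 ]
```

Emit:
{"method": "apply_moves", "body": {
  "steps": "58 -12 -5.5 0 0 0 0.35; 58 -22 -10.5 0 0 0 0.65; 58 -32 -15 0 0 0 0.9; 58 -40 -19 0 0 0 1.15; 58 -50.85 -23.97 -0.2 0 0 1.535",
  "squeeze": 60
}}

```text
t: 0.52
tcp_pos: [0.3007, 0.4532, 0.2184]
orientation: [-1.31, -2.855, 0.001]
wrist_force: [0.4, -0.2, 0.7]
gripper_width: 0.0644
grip_force: 0.0
```

```bash
python3 -c "
from h import *
go([.577,.2345,.22])"
```

```text
t 0.5167 tcp [0.3007 0.4532 0.2184] shift cm [-34.6002   6.6759  -0.1631] turn [-0.0006  0.0005  0.9045] F [ 0.3913 -0.1625  0.6898] w 0.06435250929668015
```

Emit:
{"method": "apply_moves", "body": {
  "steps": "58 -34.6 6.68 -0.16 0 0 0.905; 58 -34.6 6.68 -0.16 0 0 0.905; 58 -34.6 6.68 -0.16 0 0 0.905; 58 -34.6 6.68 -0.16 0 0 0.905; 58 -34.6 6.68 -0.16 0 0 0.905"
}}

```text
t: 0.93
tcp_pos: [0.4651, 0.3247, 0.2195]
orientation: [-2.125, -2.313, 0.001]
wrist_force: [-0.0, 0.9, 0.3]
gripper_width: 0.054
grip_force: 0.0
```

```bash
python3 -c "
from h import *
go([.577,.2345,.22])"
```

```text
t 0.9333 tcp [0.4651 0.3247 0.2195] shift cm [-9.9355 10.3881 -0.056 ] turn [-0.0004  0.0002  0.2788] F [-0.0408  0.875   0.3036] w 0.054026261292083336
```

Emit:
{"method": "apply_moves", "body": {
  "steps": "58 -9.94 10.39 -0.05 0 0 0.279; 58 -9.94 10.39 -0.05 0 0 0.279; 58 -9.94 10.39 -0.05 0 0 0.279; 58 -9.94 10.39 -0.05 0 0 0.279; 58 -9.94 10.39 -0.05 0 0 0.279"
}}

```text
t: 1.35
tcp_pos: [0.579, 0.2331, 0.2192]
orientation: [2.424, 1.997, -0.002]
wrist_force: [0.8, 0.1, -0.3]
gripper_width: 0.0541
grip_force: 0.0
```

```bash
python3 -c "
from h import *
go([.577,.2345,.11])
import cv2
s=viewer.get_image('scene');t=viewer.get_image('top')
k=lambda im,x,y,w,h,k:cv2.resize(im[y:y+h,x:x+w,::-1],(w*k,h*k),interpolation=cv2.INTER_CUBIC)
cv2.imwrite('pics/g1.png',np.hstack([k(s,255,160,90,120,4),k(t,130,120,100,120,4)]))"
```

```text
t 1.35 tcp [0.579  0.2331 0.2192] shift cm [ 0.1182 -0.2258 10.9205] turn [-0.0002  0.0016  0.0012] F [ 0.7885  0.0623 -0.2962] w 0.05412281359339665
```

View pics/g1.png

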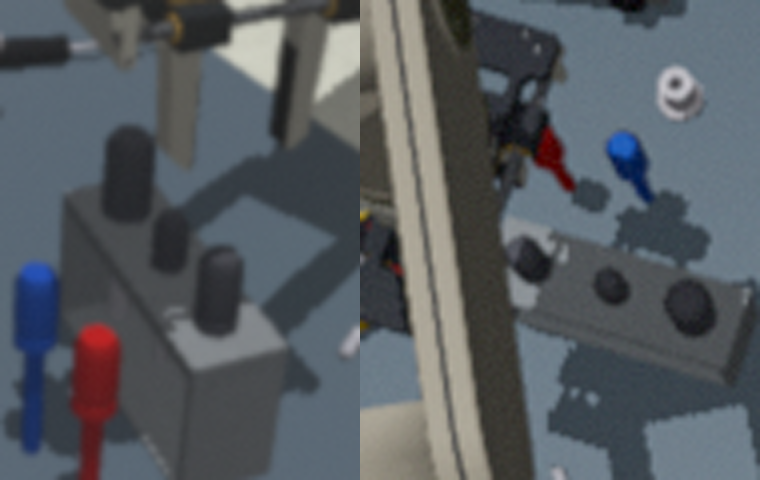

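The fingers hang above the middle-sized drift (its handle at (218,290) in the scene half) and clear of the red one, so I'll go down.

Emit:
{"method": "apply_moves", "body": {
  "steps": "58 0.1 -0.2 2.5 0 0 0; 58 0.1 -0.2 5 0 0 0; 58 0.1 -0.2 7 0 0 0; 58 0.1 -0.2 7 0 0 0; 58 0.1 -0.2 7 0 0 0"
}}

```text
t: 1.87
tcp_pos: [0.5726, 0.2391, 0.1491]
orientation: [-2.417, -2.004, 0.005]
wrist_force: [0.9, -0.1, -0.4]
gripper_width: 0.0541
grip_force: 0.0
```

```bash
python3 -c "
from h import *
go([.577,.2345,.11])"
```

```text
t 1.8667 tcp [0.5726 0.2391 0.1491] shift cm [-0.3667  0.5289  3.9137] turn [-0.0031  0.0014  0.0078] F [ 0.9497 -0.1449 -0.4148] w 0.05410807626262038
```

Emit:
{"method": "apply_moves", "body": {
  "steps": "58 0 0 0 0 0 0; 58 0 0 0 0 0 0; 58 0 0 0 0 0 0"
}}

```text
t: 2.12
tcp_pos: [0.5756, 0.2389, 0.1525]
orientation: [2.419, 2.003, 0.005]
wrist_force: [0.7, -1.0, -0.0]
gripper_width: 0.0541
grip_force: 0.0
```

```bash
python3 -c "
from h import *
go([.577,.2345,.11])"
```

```text
t 2.1167 tcp [0.5756 0.2389 0.1525] shift cm [-0.4171  0.2042  4.2503] turn [ 0.0028 -0.0016  0.0065] F [ 0.7023 -1.0301 -0.0148] w 0.054102941161595614
```

```bash
python3 -c "
from h import *
for i in range(14):
    viewer.get_image('top'); s=readout.observe(); print(s['t'],s['tcp_pos'],s['joint_vel'][:3],s['orientation'])"
```

```text
2.1667 [0.5755 0.2387 0.1522] [-0.0027  0.0057  0.0077] [2.4191 2.0028 0.004 ]
2.2167 [0.5754 0.2386 0.1518] [-0.0035  0.0076  0.0059] [2.4194 2.0028 0.0032]
2.2667 [0.5752 0.2385 0.1514] [-0.0016  0.0057  0.0067] [2.4197 2.0027 0.0024]
2.3167 [0.5751 0.2383 0.1511] [0.0003 0.0054 0.0042] [2.4199 2.0028 0.0017]
2.3667 [0.5749 0.2382 0.1508] [-0.0016  0.0043  0.0038] [2.4201 2.0028 0.001 ]
2.4167 [0.5748 0.2382 0.1506] [0.0012 0.0032 0.0034] [2.4202 2.0029 0.0006]
2.4667 [0.5748 0.2382 0.1505] [-0.0021  0.0042  0.0018] [2.4203 2.0029 0.0003]
2.5167 [0.5747 0.2382 0.1503] [ 0.0024 -0.0009  0.0034] [-2.4203 -2.0029  0.0001]
2.5667 [0.5747 0.2382 0.1503] [-0.0004  0.0034  0.0011] [-2.4203 -2.003   0.    ]
2.6167 [0.5747 0.2382 0.1502] [-0.0001 -0.     -0.0005] [-2.4203 -2.0029  0.0003]
2.6667 [0.5747 0.2382 0.1502] [ 0.0017 -0.0003 -0.0002] [-2.4201 -2.003   0.0003]
2.7167 [0.5747 0.2382 0.1502] [ 0.0007 -0.0002  0.0003] [-2.4201 -2.0031  0.0002]
2.7667 [0.5747 0.2382 0.1502] [ 0.0014 -0.0019  0.0003] [-2.4202 -2.003   0.0001]
2.8167 [0.5747 0.2382 0.1502] [-0.0004  0.0008  0.0005] [-2.4202 -2.003   0.0002]
```

Emit:
{"method": "apply_moves", "body": {
  "steps": "58 -0.32 0.3 0 0 0 0.006; 58 -0.32 0.3 2 0 0 0.006; 58 -0.32 0.3 4.0 0 0 0.006; 58 -0.32 0.3 4.0 0 0 0.006; 58 -0.32 0.3 4.0 0 0 0.006"
}}

```text
t: 3.23
tcp_pos: [0.5759, 0.2339, 0.109]
orientation: [-2.425, -1.995, 0.005]
wrist_force: [-1.2, -0.2, 0.3]
gripper_width: 0.054
grip_force: 0.0
```

Emit:
{"method": "apply_moves", "body": {
  "steps": "58 0 0 0 0 0 0; 58 0 0 0 0 0 0; 58 0 0 0 0 0 0; 58 0 0 0 0 0 0; 58 0 0 0 0 0 0"
}}

```text
t: 3.65
tcp_pos: [0.5775, 0.2347, 0.1111]
orientation: [2.426, 1.996, 0.002]
wrist_force: [-0.3, -0.3, -0.3]
gripper_width: 0.0539
grip_force: 0.0
```

Emit:
{"method": "apply_moves", "body": {
  "steps": "10 0 0 0 0 0 0; 10 0 0 0 0 0 0; 10 0 0 0 0 0 0; 10 0 0 0 0 0 0; 10 0 0 0 0 0 0",
  "squeeze": 60
}}

```text
t: 4.07
tcp_pos: [0.577, 0.2345, 0.1103]
orientation: [-2.426, -1.996, 0.0]
wrist_force: [-0.2, 0.3, -1.3]
gripper_width: 0.0255
grip_force: 49.2
```

Emit:
{"method": "apply_moves", "body": {
  "steps": "10 0 0 -0.5 0 0 0; 10 0 0 -2.5 0 0 0; 10 0 0 -5.5 0 0 0; 10 0 0 -9 0 0 0; 10 0 0 -13 0 0 0"
}}

```text
t: 4.48
tcp_pos: [0.5756, 0.234, 0.2396]
orientation: [-2.425, -1.995, 0.006]
wrist_force: [1.0, 0.2, -2.0]
gripper_width: 0.0254
grip_force: 60.0
```

```bash
python3 -c "
from h import *
go([.5622,-.2012,.24])"
```

```text
t 4.4833 tcp [0.5756 0.234  0.2396] shift cm [-42.965    7.0764   0.0242] turn [-0.0037  0.002  -0.0001] F [ 1.0437  0.1963 -1.9591] w 0.025438679016089726
```

Emit:
{"method": "apply_moves", "body": {
  "steps": "10 0 0 -4 0 0 0; 10 -3 0.5 -5 0 0 0; 10 -7 1.1 -5 0 0 0; 10 -11 1.8 -5 0 0 0; 10 -15 2.4 -5 0 0 0"
}}

```text
t: 4.9
tcp_pos: [0.5713, 0.0815, 0.2908]
orientation: [2.424, 1.997, 0.001]
wrist_force: [1.1, -0.6, -1.4]
gripper_width: 0.0256
grip_force: 60.0
```

Emit:
{"method": "apply_moves", "body": {
  "steps": "10 -4 0.65 0 0 0 0; 10 -8 1.3 0 0 0 0; 10 -12 1.95 0 0 0 0; 10 -16 2.6 0 0 0 0; 10 -20 3.25 0 0 0 0"
}}

```text
t: 5.32
tcp_pos: [0.5643, -0.1216, 0.2905]
orientation: [-2.426, -1.996, 0.0]
wrist_force: [1.2, 0.1, -2.1]
gripper_width: 0.025
grip_force: 60.0
```

Emit:
{"method": "apply_moves", "body": {
  "steps": "10 -4 0.65 0 0 0 0; 10 -7 1.2 1 0 0 0; 10 -8.03 1.31 3 0 0 0; 10 -8.03 1.31 4.5 0 0 0; 10 -8.03 1.31 4.5 0 0 0"
}}

```text
t: 5.73
tcp_pos: [0.5601, -0.2015, 0.241]
orientation: [-2.424, -1.989, 0.005]
wrist_force: [-0.0, 0.6, -2.6]
gripper_width: 0.0254
grip_force: 60.0
```

Emit:
{"method": "apply_moves", "body": {
  "steps": "10 0 0 0 0 0 0; 10 0 0 0 0 0 0; 10 0 0 0 0 0 0; 10 0 0 0 0 0 0; 10 0 0 0 0 0 0"
}}

```text
t: 6.15
tcp_pos: [0.563, -0.2008, 0.2465]
orientation: [2.424, 1.996, 0.001]
wrist_force: [-0.6, -0.5, -2.4]
gripper_width: 0.025
grip_force: 60.0
```

```bash
python3 -c "
from h import *
import cv2
s=viewer.get_image('scene');t=viewer.get_image('top')
go([.5622,-.2012,.245])
k=lambda im,x,y,w,h,k:cv2.resize(im[y:y+h,x:x+w,::-1],(w*k,h*k),interpolation=cv2.INTER_CUBIC)
cv2.imwrite('pics/g2.png',np.hstack([k(s,195,90,65,100,6),k(t,288,150,65,100,6)]))"
```

```text
t 6.25 tcp [ 0.5627 -0.2009  0.246 ] shift cm [-0.044  -0.043   0.0972] turn [0.0009 0.0002 0.0006] F [ 0.4376 -0.6259 -2.3588] w 0.025123143145088407
```

View pics/g2.png

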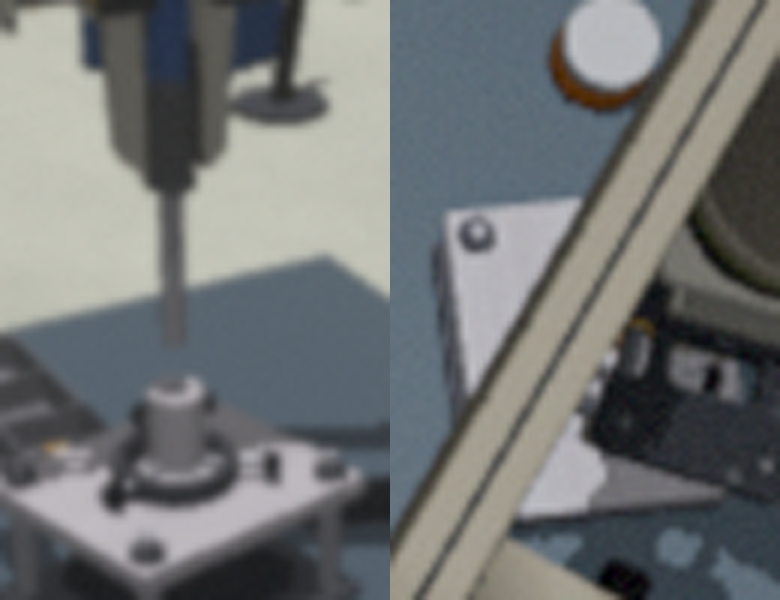

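In the scene half the drift's end is at (175,345) and the sleeve mouth's centre at (173,383). The shaft looks upright. I'll compare the two in the same camera.

```bash
python3 -c "
from h import *
f=lambda x,y:((x+.5)/6-.5+195,(y+.5)/6-.5+90)
a=atz('scene',f(174.5,346),.151);b=atz('scene',f(174,384),.125);print(a,b,b-a)
b2=atz('scene',f(173.5,384),.125);print('1px right',atz('scene',f(180,384),.125)-b, 'down',atz('scene',f(174,390),.125)-b)
# vertical direction
c=C['scene'];P=lambda X:(lambda q:q[:2]/q[2])(np.array(c['K'])@(np.array(c['R'])@X+np.array(c['t'])))
q=lambda X:((P(np.array(X))-[195,90]+.5)*6-.5)
print(q([a[0],a[1],.151]),q([a[0],a[1],.22]))
viewer.get_image('top');viewer.get_image('top');go([.5622,-.2012,.245])"
```

```text
[ 0.5647 -0.1951  0.151 ] [ 0.5612 -0.2036  0.125 ] [-0.0034 -0.0084 -0.026 ]
1px right [-0.0027  0.0015  0.    ] down [0.0032 0.006  0.    ]
[174.5 346. ] [170.7784 218.4075]
t 6.35 tcp [ 0.5625 -0.201   0.2456] shift cm [-0.0291 -0.0249  0.0598] turn [0.0004 0.0001 0.0003] F [ 0.7445  0.463  -1.5673] w 0.025418200279001386
```

Emit:
{"method": "apply_moves", "body": {
  "steps": "10 0 0 0.6 0 0 0; 10 0 0 1.2 0 0 0; 10 0 0 1.6 0 0 0; 10 0 0 1.6 0 0 0; 10 0 0 1.6 0 0 0"
}}

```text
t: 6.77
tcp_pos: [0.5619, -0.201, 0.2284]
orientation: [-2.425, -1.995, 0.001]
wrist_force: [0.5, -0.7, -2.5]
gripper_width: 0.0257
grip_force: 60.0
```

```bash
python3 -c "
from h import *
import cv2
for i in range(6): viewer.get_image('top')
ims=[viewer.get_image('scene').astype(float) for i in range(6)]
s=np.mean(ims,0).astype(np.uint8)
go([.5622,-.2012,.229])
cv2.imwrite('pics/g3.png',cv2.resize(s[110:180,200:250,::-1],None,fx=8.5,fy=8.5,interpolation=cv2.INTER_CUBIC))
g=s[...,1].astype(int)
for r in (130,134,138,142,146,148,150,152,154,156,158,160,162,164): print(r,g[r,212:236])"
```

```text
t 7.3667 tcp [ 0.5624 -0.2011  0.2294] shift cm [-0.01   -0.0192  0.036 ] turn [0.0001 0.     0.    ] F [ 0.1379  0.3003 -1.7608] w 0.025451213627103963
130 [196 196 197 197 198 199 198 198 187 147 101  82  85 122 176 194 195 195
 195 195 195 196 196 196]
134 [196 196 197 197 198 198 199 198 191 162 112  84  83 117 174 194 197 197
 196 197 197 195 191 188]
138 [193 193 193 194 194 190 188 185 175 144 102  86  81  87 111 118 112 107
 105 103 102 101 101 101]
142 [107 105 103 101 101 101 101 101 100  97  88  89  89  88  96 100 101 101
 100 100 101 101 100 101]
146 [100 100 100 100 101 100 100 100 100  97  91  91  90  87  90  98 100 100
 100 100 101 101 100 100]
148 [100 100 100 100 100 101 100 100 100  98  90  90  90  87  91  97 100 100
 100 100 100 100 101 101]
150 [100 101 100 100 100 101 100 100 100  97  90  90  90  88  91  97 100 100
 100 100 100 100 100 100]
152 [100 100 100 100 100 100 100 100 101 100  96  95  94  95 100 108 103 100
 100 100 100 100 100 100]
154 [100 101 100  99 100 100 100 104 115 112 102  98  99 106 129 155 136 106
  97  98  99 100 100 100]
156 [100 100 100 100  98  96  92 101 129 143 150 155 157 158 157 145 112  77
  72  92  99 100 100  99]
158 [ 98  99 100  97  84  62  53  70  88 100 106 113 114 110 105  96  86  73
  79  96 102 103 102 104]
160 [ 82  95 100 100  90  64  53  71  87  96 101 103 103 103 100  96  92  96
 101 102 104 104 104 107]
162 [ 94 101 103  98  85  69  57  65  84  95 100 102 103 103 100  95  87  78
  72  79  90  98 102 103]
164 [104  98  83  66  53  47  49  64  83  94 100 102 103 102  99  94  85  69
  58  61  71  82  96 103]
```

View pics/g3.png

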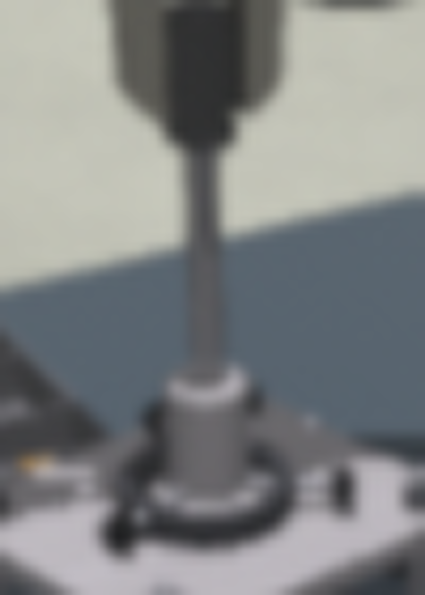

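The end hangs over the mouth: the shaft's axis and the sleeve's axis are both at column 224, within half a millimetre. I'll feel down slowly.

Emit:
{"method": "apply_moves", "body": {
  "steps": "10 0 0 0.15 0 0 0; 10 0 0 0.3 0 0 0; 10 0 0 0.45 0 0 0; 10 0 0 0.6 0 0 0; 10 0 0 0.6 0 0 0"
}}

```text
t: 7.78
tcp_pos: [0.5621, -0.201, 0.2227]
orientation: [-2.426, -1.995, 0.001]
wrist_force: [0.7, -0.2, -1.5]
gripper_width: 0.0251
grip_force: 60.0
```

Emit:
{"method": "apply_moves", "body": {
  "steps": "10 0 0 0.08 0 0 0; 10 0 0 0.16 0 0 0; 10 0 0 0.24 0 0 0; 10 0 0 0.32 0 0 0; 10 0 0 0.4 0 0 0"
}}

```text
t: 8.2
tcp_pos: [0.5624, -0.2011, 0.2192]
orientation: [2.426, 1.996, 0.0]
wrist_force: [-0.3, -0.0, -2.3]
gripper_width: 0.0254
grip_force: 60.0
```

Emit:
{"method": "apply_moves", "body": {
  "steps": "10 0 0 0.05 0 0 0; 10 0 0 0.1 0 0 0; 10 0 0 0.15 0 0 0; 10 0 0 0.2 0 0 0; 10 0 0 0.2 0 0 0"
}}

```text
t: 8.62
tcp_pos: [0.5624, -0.2011, 0.2172]
orientation: [-2.426, -1.996, 0.0]
wrist_force: [-0.6, -0.3, -1.8]
gripper_width: 0.025
grip_force: 60.0
```

Emit:
{"method": "apply_moves", "body": {
  "steps": "10 0 0 0.06 0 0 0; 10 0 0 0.12 0 0 0; 10 0 0 0.18 0 0 0; 10 0 0 0.24 0 0 0; 10 0 0 0.3 0 0 0"
}}

```text
t: 9.03
tcp_pos: [0.5624, -0.2011, 0.2142]
orientation: [2.426, 1.996, 0.0]
wrist_force: [-0.0, -0.6, -0.9]
gripper_width: 0.0252
grip_force: 60.0
```

Emit:
{"method": "apply_moves", "body": {
  "steps": "10 0 0 0.12 0 0 0; 10 0 0 0.24 0 0 0; 10 0 0 0.36 0 0 0; 10 0 0 0.48 0 0 0; 10 0 0 0.6 0 0 0"
}}

```text
t: 9.45
tcp_pos: [0.5624, -0.2011, 0.2082]
orientation: [2.426, 1.996, 0.0]
wrist_force: [-0.3, -0.5, -2.1]
gripper_width: 0.0254
grip_force: 60.0
```

```bash
python3 -c "
from h import *
for i in range(3): viewer.get_image('top'); s=readout.observe(); print(s['tcp_pos'],s['wrist_force'],s['ft_torque'])"
```

```text
[ 0.5623 -0.2011  0.2079] [ 1.8706 -0.5681 -2.1696] [-0.2078 -0.1401  0.0712]
[ 0.5624 -0.2011  0.208 ] [-0.3872 -1.1888 -1.9953] [-0.1596 -0.1011 -0.0213]
[ 0.5623 -0.2011  0.2081] [ 1.3214 -0.9729 -2.9533] [-0.1477 -0.0685  0.0026]
```

Emit:
{"method": "apply_moves", "body": {
  "steps": "10 0 0 0.08 0 0 0; 10 0 0 0.16 0 0 0; 10 0 0 0.24 0 0 0; 10 0 0 0.32 0 0 0; 10 0 0 0.4 0 0 0"
}}

```text
t: 10.02
tcp_pos: [0.5624, -0.2011, 0.2042]
orientation: [2.426, 1.996, 0.0]
wrist_force: [0.7, -0.0, -1.7]
gripper_width: 0.0256
grip_force: 60.0
```

Emit:
{"method": "apply_moves", "body": {
  "steps": "10 0 0 0.06 0 0 0; 10 0 0 0.12 0 0 0; 10 0 0 0.18 0 0 0; 10 0 0 0.24 0 0 0; 10 0 0 0.3 0 0 0"
}}

```text
t: 10.43
tcp_pos: [0.5627, -0.2013, 0.2023]
orientation: [2.425, 1.995, 0.001]
wrist_force: [-2.1, 0.1, 5.2]
gripper_width: 0.0253
grip_force: 60.0
```

Emit:
{"method": "apply_moves", "body": {
  "steps": "10 0 0 0.03 0 0 0; 10 0 0 0.06 0 0 0; 10 0 0 0.09 0 0 0; 10 0 0 0.12 0 0 0; 10 0 0 0.15 0 0 0"
}}

```text
t: 10.85
tcp_pos: [0.5629, -0.2014, 0.2011]
orientation: [2.425, 1.995, 0.001]
wrist_force: [-1.6, 0.6, 6.4]
gripper_width: 0.0252
grip_force: 60.0
```

Emit:
{"method": "apply_moves", "body": {
  "steps": "10 0 0 0.06 0 0 0; 10 0 0 0.12 0 0 0; 10 0 0 0.18 0 0 0; 10 0 0 0.24 0 0 0; 10 0 0 0.3 0 0 0"
}}

```text
t: 11.27
tcp_pos: [0.5629, -0.2014, 0.1984]
orientation: [2.425, 1.995, 0.001]
wrist_force: [-1.6, 0.9, 7.8]
gripper_width: 0.0251
grip_force: 60.0
```

Emit:
{"method": "apply_moves", "body": {
  "steps": "10 0 0 0.06 0 0 0; 10 0 0 0.12 0 0 0; 10 0 0 0.18 0 0 0; 10 0 0 0.24 0 0 0; 10 0 0 0.3 0 0 0"
}}

```text
t: 11.68
tcp_pos: [0.5629, -0.2014, 0.1955]
orientation: [2.425, 1.995, 0.001]
wrist_force: [-3.1, 1.4, 8.9]
gripper_width: 0.0257
grip_force: 60.0
```

Emit:
{"method": "apply_moves", "body": {
  "steps": "10 0 0 0.1 0 0 0; 10 0 0 0.2 0 0 0; 10 0 0 0.3 0 0 0; 10 0 0 0.4 0 0 0; 10 0 0 0.5 0 0 0"
}}

```text
t: 12.1
tcp_pos: [0.563, -0.2015, 0.1909]
orientation: [2.424, 1.994, 0.001]
wrist_force: [-3.3, 1.5, 11.0]
gripper_width: 0.0254
grip_force: 60.0
```

Emit:
{"method": "apply_moves", "body": {
  "steps": "10 0 0 0.1 0 0 0; 10 0 0 0.2 0 0 0; 10 0 0 0.3 0 0 0; 10 0 0 0.4 0 0 0; 10 0 0 0.5 0 0 0"
}}

```text
t: 12.52
tcp_pos: [0.563, -0.2015, 0.1858]
orientation: [2.424, 1.994, 0.001]
wrist_force: [-3.2, 0.3, 9.2]
gripper_width: 0.0253
grip_force: 60.0
```

Emit:
{"method": "apply_moves", "body": {
  "steps": "10 0 0 0.1 0 0 0; 10 0 0 0.2 0 0 0; 10 0 0 0.3 0 0 0; 10 0 0 0.4 0 0 0; 10 0 0 0.5 0 0 0"
}}

```text
t: 12.93
tcp_pos: [0.5629, -0.2014, 0.1801]
orientation: [2.425, 1.995, 0.001]
wrist_force: [-1.2, 0.9, 6.2]
gripper_width: 0.0253
grip_force: 60.0
```

Emit:
{"method": "apply_moves", "body": {
  "steps": "10 0 0 0.1 0 0 0; 10 0 0 0.2 0 0 0; 10 0 0 0.3 0 0 0; 10 0 0 0.4 0 0 0; 10 0 0 0.5 0 0 0"
}}

```text
t: 13.35
tcp_pos: [0.5624, -0.2011, 0.1734]
orientation: [-2.426, -1.996, 0.0]
wrist_force: [1.3, -0.8, 0.5]
gripper_width: 0.0255
grip_force: 60.0
```

Emit:
{"method": "apply_moves", "body": {
  "steps": "10 0 0 0.1 0 0 0; 10 0 0 0.2 0 0 0; 10 0 0 0.3 0 0 0; 10 0 0 0.4 0 0 0; 10 0 0 0.5 0 0 0"
}}

```text
t: 13.77
tcp_pos: [0.5623, -0.2011, 0.1685]
orientation: [-2.426, -1.996, 0.0]
wrist_force: [1.6, -1.1, -1.3]
gripper_width: 0.0255
grip_force: 60.0
```

Emit:
{"method": "apply_moves", "body": {
  "steps": "10 0 0 0.1 0 0 0; 10 0 0 0.2 0 0 0; 10 0 0 0.3 0 0 0; 10 0 0 0.3 0 0 0; 10 0 0 0.3 0 0 0"
}}

```text
t: 14.18
tcp_pos: [0.5623, -0.2011, 0.1655]
orientation: [-2.426, -1.996, 0.0]
wrist_force: [2.0, -0.9, -2.7]
gripper_width: 0.0249
grip_force: 60.0
```

```bash
python3 -c "
from h import *
import cv2
s=viewer.get_image('scene')
go([.577,-.2345,.11])
cv2.imwrite('pics/g4.png',cv2.resize(s[130:215,185:270,::-1],None,fx=7,fy=7,interpolation=cv2.INTER_CUBIC))"
```

```text
t 14.2333 tcp [ 0.5623 -0.2011  0.1655] shift cm [-2.9958  2.0877  5.5494] turn [-0.0003 -0.0001 -0.    ] F [ 1.218  -2.1709 -3.2893] w 0.025507777805420115
```

View pics/g4.png

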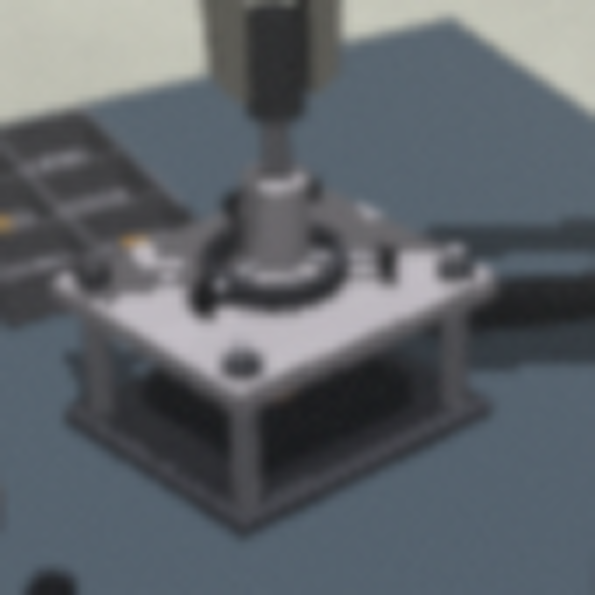

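The force fell back to the drift's own weight with its end below the sleeve, and a speck of orange shows under the table at (280,397). The bush is out. I'll withdraw straight up.

Emit:
{"method": "apply_moves", "body": {
  "steps": "10 0 0 -0.4 0 0 0; 10 0 0 -1.2 0 0 0; 10 0 0 -2.2 0 0 0; 10 0 0 -3.2 0 0 0; 10 0 0 -4.2 0 0 0"
}}

```text
t: 14.65
tcp_pos: [0.5623, -0.201, 0.2093]
orientation: [-2.426, -1.996, -0.0]
wrist_force: [0.2, -1.1, -3.9]
gripper_width: 0.0252
grip_force: 60.0
```

Emit:
{"method": "apply_moves", "body": {
  "steps": "10 0 0 -1.2 0 0 0; 10 0 0 -2.5 0 0 0; 10 0 0 -5 0 0 0; 10 0 0 -8 0 0 0; 10 0 0 -8.75 0 0 0"
}}

```text
t: 15.07
tcp_pos: [0.5637, -0.2016, 0.3019]
orientation: [2.421, 1.992, 0.005]
wrist_force: [0.4, -0.5, 0.3]
gripper_width: 0.0253
grip_force: 60.0
```

```bash
python3 -c "
from h import *
for i in range(6): viewer.get_image('top')
go([.577,.2345,.295])"
```

```text
t 15.3667 tcp [ 0.5615 -0.2007  0.2928] shift cm [43.0028 -6.8657 -0.1571] turn [-0.0037 -0.0009  0.    ] F [ 0.6948 -0.0382 -1.3143] w 0.025071781180558497
```

Emit:
{"method": "apply_moves", "body": {
  "steps": "10 3 -0.5 0 0 0 0; 10 7 -1.1 0 0 0 0; 10 11 -1.8 0 0 0 0; 10 15 -2.4 0 0 0 0; 10 19 -3.05 0 0 0 0"
}}

```text
t: 15.78
tcp_pos: [0.568, -0.0071, 0.2932]
orientation: [-2.425, -1.994, 0.003]
wrist_force: [1.2, -0.1, -2.4]
gripper_width: 0.0256
grip_force: 60.0
```

Emit:
{"method": "apply_moves", "body": {
  "steps": "10 4 -0.65 0 0 0 0; 10 8 -1.3 0 0 0 0; 10 12 -1.95 0 0 0 0; 10 16 -2.6 0 0 0 0; 10 20 -3.25 0 0 0 0"
}}

```text
t: 16.2
tcp_pos: [0.5746, 0.1955, 0.2932]
orientation: [-2.425, -1.995, 0.004]
wrist_force: [0.9, -0.1, -2.2]
gripper_width: 0.0254
grip_force: 60.0
```

Emit:
{"method": "apply_moves", "body": {
  "steps": "10 2.5 -0.4 0 0 0 0; 10 4.03 -0.66 0 0 0 0; 10 4.03 -0.66 2.5 0 0 0; 10 4.03 -0.66 5 0 0 0; 10 4.03 -0.66 6 0 0 0"
}}

```text
t: 16.62
tcp_pos: [0.5751, 0.2336, 0.23]
orientation: [-2.424, -1.995, 0.01]
wrist_force: [-0.7, -0.6, -3.3]
gripper_width: 0.0252
grip_force: 60.0
```

Emit:
{"method": "apply_moves", "body": {
  "steps": "10 0 0 0 0 0 0; 10 0 0 0 0 0 0; 10 0 0 0 0 0 0; 10 0 0 0 0 0 0; 10 0 0 0 0 0 0"
}}

```text
t: 17.03
tcp_pos: [0.5779, 0.2345, 0.2372]
orientation: [2.426, 1.995, 0.004]
wrist_force: [-0.4, 0.7, -2.0]
gripper_width: 0.0248
grip_force: 60.0
```

```bash
python3 -c "
from h import *
import cv2
for i in range(4): viewer.get_image('top')
s=viewer.get_image('scene')
go([.577,.2345,.11])
cv2.imwrite('pics/g5.png',cv2.resize(s[150:250,270:345,::-1],None,fx=6,fy=6,interpolation=cv2.INTER_CUBIC))"
```

```text
t 17.2833 tcp [0.5772 0.2345 0.2357] shift cm [-0.0077 -0.0249 12.5703] turn [ 0.0005 -0.0002 -0.0001] F [ 0.4513  0.1072 -1.8716] w 0.02515260556903537
```

View pics/g5.png

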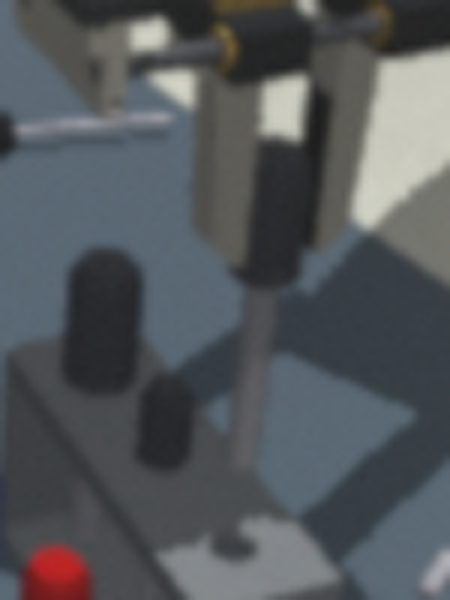

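The shaft's line, continued from the end at (242,470), runs into the hole at (235,543). I'm lowering it.

Emit:
{"method": "apply_moves", "body": {
  "steps": "10 0 0 1 0 0 0; 10 0 0 2 0 0 0; 10 0 0 3 0 0 0; 10 0 0 3 0 0 0; 10 0 0 3 0 0 0"
}}

```text
t: 17.7
tcp_pos: [0.576, 0.2342, 0.2033]
orientation: [-2.425, -1.995, 0.005]
wrist_force: [0.8, 0.1, -1.0]
gripper_width: 0.0251
grip_force: 60.0
```

Emit:
{"method": "apply_moves", "body": {
  "steps": "10 0 0 0.3 0 0 0; 10 0 0 0.6 0 0 0; 10 0 0 1.0 0 0 0; 10 0 0 1.5 0 0 0; 10 0 0 2.0 0 0 0"
}}

```text
t: 18.12
tcp_pos: [0.5771, 0.2345, 0.185]
orientation: [2.426, 1.996, 0.001]
wrist_force: [0.5, 0.2, -2.7]
gripper_width: 0.0256
grip_force: 60.0
```

Through the plate without contact. I'll lower it the rest of the way.

Emit:
{"method": "apply_moves", "body": {
  "steps": "10 0 0 1.2 0 0 0; 10 0 0 2.4 0 0 0; 10 0 0 3.6 0 0 0; 10 0 0 4.8 0 0 0; 10 0 0 5.8 0 0 0"
}}

```text
t: 18.53
tcp_pos: [0.5762, 0.2342, 0.1248]
orientation: [-2.426, -1.995, 0.003]
wrist_force: [-0.1, -0.4, -1.3]
gripper_width: 0.0255
grip_force: 60.0
```

Emit:
{"method": "apply_moves", "body": {
  "steps": "10 0 0 0.5 0 0 0; 10 0 0 0.9 0 0 0; 10 0 0 1.2 0 0 0; 10 0 0 1.4 0 0 0; 10 0 0 1.5 0 0 0"
}}

```text
t: 18.95
tcp_pos: [0.5773, 0.2346, 0.1126]
orientation: [2.426, 1.996, 0.001]
wrist_force: [0.3, -0.1, -2.5]
gripper_width: 0.025
grip_force: 60.0
```

Emit:
{"method": "apply_moves", "body": {
  "steps": "10 0 0 0.07 0 0 0; 10 0 0 0.12 0 0 0; 10 0 0 0.17 0 0 0; 10 0 0 0.2 0 0 0; 10 0 0 0.2 0 0 0"
}}

```text
t: 19.37
tcp_pos: [0.5771, 0.2346, 0.1104]
orientation: [2.426, 1.996, 0.0]
wrist_force: [0.0, 0.5, -1.9]
gripper_width: 0.0251
grip_force: 60.0
```

Emit:
{"method": "apply_moves", "body": {
  "steps": "58 0 0 0.03 0 0 0; 58 0 0 0.03 0 0 0; 58 0 0 0.03 0 0 0; 58 0 0 0.03 0 0 0; 58 0 0 0.03 0 0 0"
}}

```text
t: 19.78
tcp_pos: [0.5772, 0.2346, 0.1103]
orientation: [2.426, 1.996, 0.001]
wrist_force: [-0.1, 0.5, -0.4]
gripper_width: 0.0524
grip_force: 0.0
```

Emit:
{"method": "apply_moves", "body": {
  "steps": "58 0 0 -0.5 0 0 0; 58 0 0 -2 0 0 0; 58 0 0 -5 0 0 0; 58 0 0 -8 0 0 0; 58 0 0 -11 0 0 0"
}}

```text
t: 20.2
tcp_pos: [0.5767, 0.2344, 0.2213]
orientation: [-2.426, -1.996, 0.001]
wrist_force: [0.7, 0.6, 0.2]
gripper_width: 0.0538
grip_force: 0.0
```

Emit:
{"method": "apply_moves", "body": {
  "steps": "58 0 -3 0 0 0 0; 58 0 -7 0 0 0 0; 58 0 -11 0 0 0 0; 58 0 -11 0 0 0 0; 58 0 -11 0 0 0 0"
}}

```text
t: 20.62
tcp_pos: [0.4673, 0.2562, 0.2204]
orientation: [2.424, 1.998, 0.0]
wrist_force: [0.7, -0.6, 0.4]
gripper_width: 0.054
grip_force: 0.0
```

```bash
python3 -c "
from h import *
import cv2
for i in range(4): viewer.get_image('top')
s=viewer.get_image('scene')
go([.577,.2345,.11])
k=lambda x,y,w,h,k:cv2.resize(s[y:y+h,x:x+w,::-1],(w*k,h*k),interpolation=cv2.INTER_CUBIC)
cv2.imwrite('pics/g6.png',np.hstack([k(262,185,70,90,5),k(190,150,70,90,5)]))"
```

```text
t 20.8667 tcp [0.4703 0.2556 0.2204] shift cm [-0.0063 10.871  11.048 ] turn [ 0.0007 -0.0003 -0.0008] F [-0.6668  0.5226  0.0505] w 0.053780398027125156
```

View pics/g6.png

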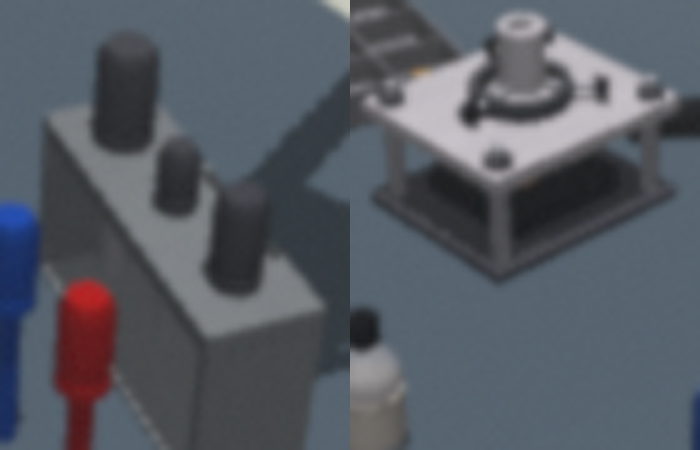

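The drift is seated in its hole just as at the start. The orange speck under the table is no longer visible, so I'll check the tray and the bore numerically against the first pictures.

```bash
python3 -c "
from h import *
av=lambda n:np.mean([viewer.get_image(n).astype(float) for i in range(8)],0)
s,t=av('scene'),av('top');s0=np.load('scene0.npy').astype(float);t0=np.load('top0.npy').astype(float)
d=s-s0; r=(slice(172,206),slice(190,262))
m=np.abs(d[r]).max(2); ys,xs=np.where(m>9); print('tray diff px',[(x+190,y+172,s[y+172,x+190].round(),s0[y+172,x+190]) for y,x in zip(ys,xs)][:25])
c=lambda X,n:(lambda q:q[:2]/q[2])(np.array(C[n]['K'])@(np.array(C[n]['R'])@np.array(X)+np.array(C[n]['t'])))
print('tray centre px',c([.564,-.197,.011],'scene'),c([.564,-.197,.029],'scene'))
for y in range(204,210): print([tuple(t[y,x].round().astype(int)) for x in range(325,331)],'|',[tuple(t0[y,x].astype(int)) for x in range(325,331)])
"
```

```text
tray diff px [(np.int64(197), np.int64(172), array([154., 150., 155.]), array([145., 141., 146.])), (np.int64(198), np.int64(172), array([167., 163., 169.]), array([157., 153., 159.])), (np.int64(199), np.int64(172), array([178., 174., 180.]), array([168., 164., 169.])), (np.int64(200), np.int64(172), array([188., 184., 190.]), array([178., 173., 180.])), (np.int64(201), np.int64(172), array([193., 189., 195.]), array([183., 179., 185.])), (np.int64(202), np.int64(172), array([195., 190., 197.]), array([184., 180., 186.])), (np.int64(203), np.int64(172), array([196., 191., 197.]), array([185., 181., 186.])), (np.int64(204), np.int64(172), array([196., 191., 198.]), array([184., 180., 186.])), (np.int64(205), np.int64(172), array([196., 192., 198.]), array([186., 181., 186.])), (np.int64(206), np.int64(172), array([196., 192., 198.]), array([186., 182., 187.])), (np.int64(207), np.int64(172), array([195., 191., 197.]), array([185., 181., 187.])), (np.int64(208), np.int64(172), array([195., 191., 197.]), array([185., 181., 186.])), (np.int64(209), np.int64(172), array([194., 190., 196.
[... 3761 characters left out ...]
4(127), np.int64(113), np.int64(103)), (np.int64(149), np.int64(147), np.int64(153)), (np.int64(179), np.int64(179), np.int64(185))]
[(np.int64(176), np.int64(175), np.int64(182)), (np.int64(165), np.int64(165), np.int64(171)), (np.int64(163), np.int64(160), np.int64(166)), (np.int64(170), np.int64(168), np.int64(174)), (np.int64(182), np.int64(180), np.int64(187)), (np.int64(188), np.int64(188), np.int64(194))] | [(np.int64(175), np.int64(171), np.int64(175)), (np.int64(166), np.int64(162), np.int64(163)), (np.int64(165), np.int64(157), np.int64(156)), (np.int64(165), np.int64(161), np.int64(164)), (np.int64(175), np.int64(173), np.int64(180)), (np.int64(179), np.int64(178), np.int64(184))]
```

```bash
python3 -c "
from h import *
av=lambda n:np.mean([viewer.get_image(n).astype(float) for i in range(6)],0)
for n,(x0,x1,y0,y1) in (('scene',(150,320,140,230)),('top',(270,400,140,280))):
    a=av(n); b=np.load(n+'0.npy').astype(float)
    e=(a[...,0]-a[...,2])-(b[...,0]-b[...,2]); e=e[y0:y1,x0:x1]
    ys,xs=np.where(np.abs(e)>7); print(n,[(int(x+x0),int(y+y0),int(e[y,x])) for y,x in zip(ys,xs)][:40])
print(readout.observe()['t'],readout.observe()['wrist_force'])"
```

```text
scene [(225, 186, 8), (226, 186, 7), (225, 187, 8), (319, 213, 9), (318, 214, 7), (319, 214, 9), (317, 215, 8), (318, 215, 9), (319, 215, 9), (316, 216, 8), (317, 216, 8), (318, 216, 9), (319, 216, 9), (315, 217, 8), (316, 217, 10), (317, 217, 11), (318, 217, 9), (319, 217, 9), (314, 218, 8), (315, 218, 10), (316, 218, 10), (317, 218, 10), (318, 218, 10), (319, 218, 10), (313, 219, 7), (314, 219, 10), (315, 219, 9), (316, 219, 9), (317, 219, 9), (318, 219, 8), (319, 219, 9), (312, 220, 7), (313, 220, 9), (314, 220, 9), (315, 220, 10), (316, 220, 9), (317, 220, 9), (318, 220, 9), (319, 220, 10), (313, 221, 8)]
top [(320, 165, 7), (326, 166, 8), (323, 167, 9), (392, 203, 7), (325, 205, -23), (326, 205, -46), (327, 205, -31), (324, 206, -11), (325, 206, -51), (326, 206, -65), (327, 206, -62), (328, 206, -27), (325, 207, -30), (326, 207, -54), (327, 207, -66), (328, 207, -37), (325, 208, -15), (326, 208, -39), (327, 208, -55), (328, 208, -28), (326, 209, -8), (327, 209, -12), (325, 245, -9), (319, 259, -8), (315, 265, -9), (318, 270, 8)]
22.2667 [-0.622  -0.276  -0.3894]
```

The bore is empty, and orange shows at (225,186) in the scene view, which is the tray's centre. The bush is in the tray.

```bash
python3 -c "
from cell import job_done
print(job_done())"
```

```text
the job is handed in; nothing more can be done
None
```

The bush is pressed out into the catch tray (wrist force peaked near 11 N), the drift hangs back in its own rack hole, and the job was handed in at about 22 s; no verdict was returned.

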